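# Lock the pastry shop's takings box for the night

### The arm

A 7-joint arm with a two-finger parallel gripper is mounted at the origin on the work surface. World frame = base frame: x ahead of the robot, y to its left, z up, the work surface at z = 0. Lengths are in m, angles in rad, forces in N, time in s.
With the tool pointing down it reaches from about 0.4 to 0.925 m from the base axis. Payload 4.1 kg.
Tool frame: the origin (TCP) lies midway between the tips of the shut fingers; the grasp point (between the pads) lies 19 mm behind it; z points along the fingers, y is the line along which they close (so a half turn about z gives the same grasp; the last joint's range is limited). The gripper opens to 85 mm and grips with 20 to 120 N. Pads are 22 mm wide; open, the fingers measure 114 mm over their backs; the gripper's body (76 mm by 85 mm) begins 54 mm behind the grasp point. The pads swing forward as they close: fully open they stand 13 mm farther back than shut.
Start: joints at [1.073, 0.398, 0.045, 1.537, -0.019, 1.207, -0.051], TCP at [0.252, -0.599, 0.231] pointing down, gripper open.
Joint ranges: [-2.82, 2.82], [-0.49, 2.23], [-1.37, 1.46], [0, 2.46], [-1.36, 4.5], [0.23, 2], [-2.94, 2.94]. Speed limits (rad/s): [2.57, 2.57, 3.14, 3.14, 3.14, 3.14, 3.14].

### API

Orientations are given as a 3x3 rotation matrix whose columns are the frame's x, y, z axes.
In Python, from bench import arm gives the robot as it stands. The module is installed in compiled form; this text tells all that it offers.
- The arm moves only by the tool move_arm, never from a script. Its argument "targets" is a list of rows, each an object with "angular": the turn, a rotation vector about the tool's x, y, z in rad, a list of three; "travel": the shift along the tool's x, y, z in cm, a list of three; "claw": the closure, from 0 (fully open) to 1 (shut). In form: [{"angular": [wx, wy, wz], "travel": [x, y, z], "claw": claw}, ...]. A call has 1 to 12 rows; each row shifts and turns the commanded pose from where the row before left it, along the tool's axes as they then stand; what a row does not reach is not made up. A row lasts 1/12 s, in which the tool goes at most 41.7 mm and 7.16 degrees, less where a joint would pass 70% of its speed; a pose out of reach is approached as far as the arm can. A call is refused whole if a number of a shift passes 4.17 or a number of a turn 0.125, either way. A call with a gripper value outside its range is refused whole. The fingers move at their own pace and stop on an object; the grip force is fixed at half the most. Time passes only in rows, so rows that do not move let the fingers close. It gives the time, the measured TCP pose, the force, the opening and the grip force at its end, in the units of the state.
- arm.get_obs(): the state, without advancing time (a new reading comes with each control period).
- arm.camera(name): name is "scene" or "top" or "wrist"; returns a dict with "pixels" (384x512x3 uint8, red, green, blue), "z_map" (384x512 float32, m along the optical axis (not along the pixel's ray), 0 where there is no reading), "K" (3x3 intrinsics, pixels), "eye" and "attitude" of the camera in the world; the wrist camera has in their place "tool_from_camera" (4x4, takes a point from camera to tool coordinates, whose origin is the TCP and whose axes are the flange's). Camera axes: x right, y down, z forward; pixel columns grow to the right and rows downward; lengths in m; the calibration is good to about 2 mm. A picture is of the moment at which its call begins: read the wrist's pose just before it.
- arm.sign_off(): hands the job in; it is judged then, once.
The state is a dict: "clock": time; "joint_positions": joint angles; "joint_velocities": joint speeds; "tau": joint torques, N m; "eef_pos": TCP position; "tcp_rot": TCP orientation; "force": force on the tool from outside, world axes, zero at the start; "moment": the same for the moment, N m; "width": finger opening in m; "grip_force": force on a finger pad.
Only numpy, scipy, OpenCV 4.12 (cv2) and the standard library are available. Lean on these libraries where they do the work, as an engineer would, in place of code of your own. Each camera call takes 0.05 s, during which the arm holds its last target. There are 200 camera calls.

### The job

Close the takings box: shut its lid, take the yellow-gripped shackle out of its wooden rest, and put both its legs through the slots of the lid's hasp plate into the brass lock, pressing it down until the lock clicks and keeps it when you let go. Do it by feel and gently: the shackle must never be forced against the box or its lock with more than 30 N. Leave the other things on the counter where they stand.

Things in the scene. Friction and masses are not known exactly. Their poses are not given: they have to be found in the camera images.
- takings_box: Green steel box with hinged lid, fixed to the counter, 160 (x) by 220 (y) by 90 mm high; origin at the centre of its underside, z up. Its front, with the lock, faces its own -x. On the front a brass lock body, 34 (x) by 74 (y) by 45 mm, has two upright square-cut holes, 16 (x) by 13 mm (y), 44 mm apart along y, open at the top with 0.5 mm chamfers.
- lock_mouth (a point): Usual place of the middle between the two hole mouths, level with the lock's top: 107 mm in front (-x) of the box's origin, 83 mm up, with the box's axes. The lock itself is clamped up to 10 mm off it along the box's y and up to 4 mm up or down, never across (x), and does not move in use; this point does not show how far.
- lock_click (a point): 24 mm below lock_mouth: usual level of the leg ends at the click. In the holes a spring plunger begins 10 mm below the lock's top (3 N, rising to about 8 N, damped). Hidden pawls resist from 15 mm (8 to 12 N in all) and click into the legs' grooves at 24 mm; hard bottom at 27 mm. Let go before the click, the shackle is pushed back up to 10 mm. Inside is greased.
- lid (a joint): Lid angle, rad: 0 shut, grows as it opens up. Hinge line: along the box's y at x = +80, z = 90 mm of the box. Stiff hinge: it stays where left; 2 to 5 N at the front push it down. Lid 6 mm thick, underside on the hinge line. A steel hasp plate, 52 (x) by 104 by 4 mm, underside 90 mm high when shut, reaches over the lock; two slots, 20 (x) by 34 mm, lie over the holes' usual places.
- lid_front (a point): Point on the lid's upper face, on the middle line, 145 mm from the hinge line, 17 mm behind the lid's front edge: a good place to push it down.
- shackle: Loose steel U, 180 g, legs down, 55 mm over the legs (its y), 80 mm tall. Origin midway between the leg ends, on their level; z up. Legs 11 mm thick at y = +-22 mm, ends tapered to 9.4 mm over 1.5 mm, grooved all round 6 to 16 mm above the ends. Yellow grip on the bow, 16 mm thick (x) by 34 (y) by 28 mm high, 52 to 80 mm above the leg ends. Same after a half turn.
- rest: Fixed wooden block, 56 (x) by 96 (y) by 45 mm high, with two 16 mm holes 30 mm deep, 44 mm apart along y, in which the shackle stands at the start (leg ends 15 mm above the counter). Origin at the centre of its underside.
- coin_dish: Small white bowl, 90 mm across and 25 mm high, loose; to be left alone. Origin under its centre.
- espresso_cup: White espresso cup with handle, 64 mm across, 58 mm high, loose; to be left alone. Origin under its centre.
- biscuit_jar: Amber jar, 90 mm across, 140 mm high, loose; to be left alone. Origin under its centre.
- tiramisu: Brown dessert on a gold board of 116 mm, 70 mm high, loose; to be left alone. Origin under its centre.
- pistachio_cake: Green dessert on a gold board of 116 mm, 70 mm high, loose; to be left alone. Origin under its centre.
- pastry_tray: Cardboard tray of pastries, 200 by 260 mm, 50 mm high, loose; to be left alone. Origin under its centre.
- card_terminal: Black card terminal, 160 by 75 by 33 mm, loose; to be left alone. Origin under its centre.

How it is judged:
By the outcome, as a careful person would: the job done as asked, in the order asked, and still so for the second after the job is handed in, with the robot touching nothing.
It also fails if it takes over 72 s, if anything falls off the work surface, if the arm or the gripper's body presses on something with over 40 N, if the wrist force passes 120 N, or if a joint passes its speed limit or range.

## Working session

There is one attempt and no reset: what is moved stays moved. The work goes in short steps, Python scripts to look and compute and a tool call to move; the robot and the scene stay as the last step left them, time stands still between calls to the robot, and variables do not carry over. Pictures are saved under pics/ and viewed, at most 10 in all, crops included, and the job is handed in when it is done.

Besides the shell and the picture viewer there is one more tool, called after "Call:" by a JSON object that holds its "method" and its "body". move_arm: Moves the arm, as the interface text tells. Its arguments: {"type":"object","properties":{"targets":{"type":"array","items":{"type":"object","properties":{"angular":{"type":"array","items":{"type":"number"}},"travel":{"type":"array","items":{"type":"number"}},"claw":{"type":"number"}}}}},"required":["targets"]}

```bash
mkdir -p pics
cat > h.py <<'E'
import numpy as np, cv2
from bench import arm
def shot(n):
    o=arm.get_obs(); c=arm.camera(n)
    if n=="wrist":
        T=np.eye(4);T[:3,:3]=np.array(o["tcp_rot"]).reshape(3,3);T[:3,3]=o["eef_pos"]
        M=T@np.array(c["tool_from_camera"])
    else:
        M=np.eye(4);A=np.array(c["attitude"]);M[:3,:3]=A.reshape(3,3);M[:3,3]=c["eye"]
    z=c["z_map"];K=c["K"];v,u=np.mgrid[:z.shape[0],:z.shape[1]]
    P=np.stack([(u-K[0,2])/K[0,0]*z,(v-K[1,2])/K[1,1]*z,z],-1)@M[:3,:3].T+M[:3,3]
    return c["pixels"],P,z,M,K
def save(img,f): cv2.imwrite("pics/"+f,np.ascontiguousarray(img[...,::-1]))
E
python3 - <<'E'
from h import *
for n in("top","scene"):
    p,P,z,M,K=shot(n); np.savez(n+".npz",p=p,P=P,z=z,M=M,K=K)
    save(p,n+".png"); print(n,M.round(3),K[0,0])
o=arm.get_obs();print({k:np.round(o[k],3) for k in o})
E
```

```text
top [[ 0.071 -0.974  0.214  0.332]
 [-0.997 -0.069  0.015 -0.014]
 [ 0.    -0.214 -0.977  1.072]
 [ 0.     0.     0.     1.   ]] 359.6390539031496
scene [[ 0.924  0.283 -0.257  0.84 ]
 [ 0.382 -0.713  0.588 -0.677]
 [-0.017 -0.642 -0.767  0.96 ]
 [ 0.     0.     0.     1.   ]] 364.74892296546636
{'clock': np.float64(0.1), 'joint_positions': array([ 1.073,  0.399,  0.045,  1.538, -0.019,  1.207, -0.051]), 'joint_velocities': array([ 0.   , -0.002,  0.001, -0.005, -0.001, -0.   ,  0.   ]), 'tau': array([ 4.0000e-03, -4.7627e+01,  1.3700e+00, -2.5495e+01,  1.2000e-02,
        5.0000e-03, -0.0000e+00]), 'eef_pos': array([ 0.252, -0.598,  0.23 ]), 'tcp_rot': array([[ 0.921,  0.388, -0.001],
       [ 0.388, -0.921,  0.002],
       [-0.   , -0.002, -1.   ]]), 'force': array([ 0.328, -0.179,  0.317]), 'moment': array([-0.016,  0.018, -0.03 ]), 'grip_force': np.float64(0.0), 'width': np.float64(0.085)}
```

View pics/top.png

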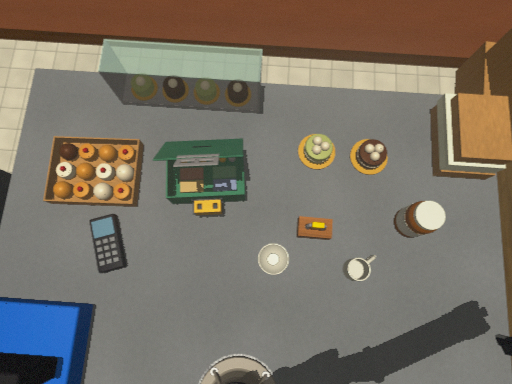

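View pics/scene.png

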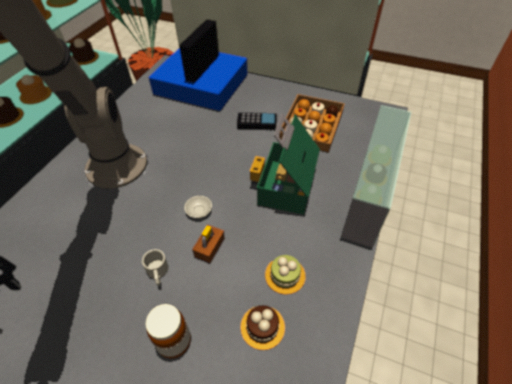

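The top view shows the box at about (205,175) with its lid open past upright (lid edge around row 150). The brass lock is at (208,207), the rest with the yellow grip at (316,228), the dish at (273,259) and the cup at (359,269).

Run:
```python
from h import *
d=np.load("top.npz");p,P=d["p"],d["P"]
c=np.vstack([np.kron(p[130:222,150:255],np.ones((6,6,1),np.uint8))[:, :630]])
r=np.kron(p[205:285,250:380],np.ones((6,6,1),np.uint8))[:240*2,:630]
save(cv2.resize(p[130:225,150:255],None,fx=6,fy=6,interpolation=cv2.INTER_CUBIC),"boxcrop.png")
hsv=cv2.cvtColor(p,cv2.COLOR_RGB2HSV)
def rep(n,m):
    q=P[m];print(n,len(q),q.min(0).round(3),q.max(0).round(3),np.median(q,0).round(3))
    a=cv2.minAreaRect(q[:,:2].astype(np.float32)*1000);print("  rect",a)
    return q
win=lambda u0,u1,v0,v1:(lambda m:(m.__setitem__((slice(v0,v1),slice(u0,u1)),True),m)[1])(np.zeros(p.shape[:2],bool))
z=P[...,2];H,S=hsv[...,0],hsv[...,1]
w=win(295,340,210,245)
rep("rest top",w&(abs(z-.045)<.006))
rep("grip",w&(z>.075))
w=win(190,226,196,220)
rep("lock",w&(H>15)&(H<32)&(S>120)&(z>.065))
w=win(150,255,130,215)
rep("boxrim",w&(abs(z-.09)<.006)&(H>50)&(H<90))
rep("lid",w&(z>.12))
w=win(240,300,235,285);rep("dish",w&(z>.012))
w=win(335,385,250,285);rep("cup",w&(z>.02))
```

```text
rest top 540 [ 0.448 -0.232  0.039] [ 0.506 -0.136  0.051] [ 0.471 -0.182  0.045]
  rect ((476.5774230957031, -184.3352813720703), (96.19153594970703, 56.81747817993164), 88.82721710205078)
grip 108 [ 0.332 -0.207  0.075] [ 0.485 -0.014  1.072] [ 0.475 -0.18   0.094]
  rect ((416.73895263671875, -102.16091918945312), (33.6252326965332, 242.634033203125), 36.10186004638672)
lock 312 [0.489 0.087 0.067] [0.529 0.162 0.088] [0.508 0.125 0.082]
  rect ((509.622314453125, 124.87580871582031), (35.251319885253906, 72.49989318847656), 6.893819808959961)
boxrim 276 [0.523 0.026 0.084] [0.707 0.253 0.096] [0.547 0.143 0.09 ]
  rect ((617.8464965820312, 141.91818237304688), (167.00901794433594, 218.5079345703125), 6.652710437774658)
lid 1654 [ 0.332 -0.014  0.12 ] [0.693 0.258 1.072] [0.624 0.139 0.199]
  rect ((498.9681701660156, 124.56459045410156), (371.5325622558594, 225.31703186035156), 8.408236503601074)
dish 502 [ 0.332 -0.143  0.012] [ 0.451 -0.014  1.072] [ 0.378 -0.071  0.019]
  rect ((392.0035400390625, -75.07169342041016), (86.87736511230469, 155.8876953125), 69.4017333984375)
cup 307 [ 0.332 -0.359  0.02 ] [ 0.41  -0.014  1.072] [ 0.372 -0.319  0.05 ]
  rect ((341.06292724609375, -192.87355041503906), (62.36406707763672, 352.6749267578125), 13.034074783325195)
```

View pics/boxcrop.png

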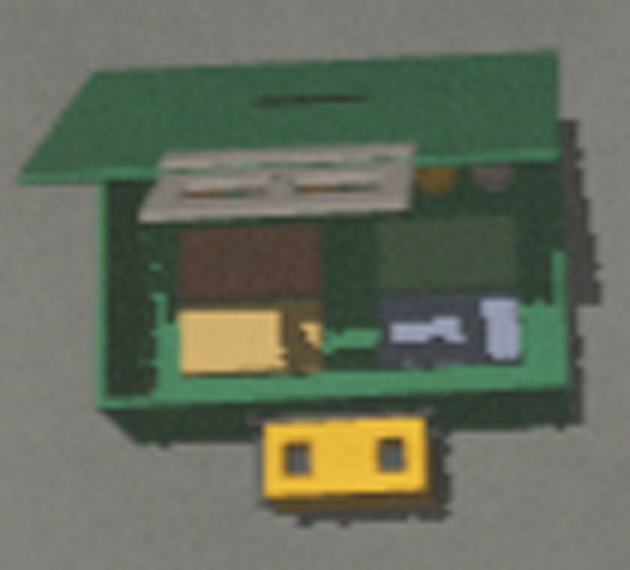

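The crop shows the lock top with both holes (crop (298,458) and (392,455)), and the lid raised with the hasp plate at crop rows 145–220. Next I fit the lid angle and refine the poses.

Run:
```python
from h import *
for n in("top","scene"):
    d=np.load(n+".npz");p,P,zz=d["p"],d["P"],d["z"]
    hsv=cv2.cvtColor(p,cv2.COLOR_RGB2HSV);H,S=hsv[...,0],hsv[...,1]
    a=np.radians(6.65);R=np.array([[np.cos(a),-np.sin(a)],[np.sin(a),np.cos(a)]])
    L=P.copy();L[...,:2]=(P[...,:2]-[.618,.142])@R
    ok=(zz>0)&(abs(L[...,0])<.3)&(abs(L[...,1])<.16)
    m=ok&(L[...,2]>.11)&(H>50)&(H<90)&(S>80)
    q=L[m];print(n,len(q),q.min(0).round(3),q.max(0).round(3))
    c=q.mean(0);u,s,vt=np.linalg.svd(q-c,full_matrices=False);print("norm",vt[2].round(3),"c",c.round(3),"res",(s[2]/len(q)**.5).round(4))
    for z in (.11,.13,.15,.17,.19,.21,.23,.24,.25):
        k=abs(q[:,2]-z)<.006
        if k.sum():print(z,k.sum(),np.percentile(q[k,0],[5,50,95]).round(3),np.percentile(q[k,1],[1,99]).round(3))
    m=ok&(S<60)&(L[...,2]>.11);print("hasp",L[m].min(0).round(3),L[m].max(0).round(3))
    m=ok&(H>15)&(H<32)&(S>120)&(abs(L[...,2]-.083)<.006)&(L[...,0]<-.075);print("lock",m.sum(),cv2.minAreaRect(L[m][:,:2].astype(np.float32)*1000),np.median(L[m][:,2]))
    m=ok&(abs(L[...,2]-.09)<.005)&(L[...,0]<.0)&(H>50)&(H<90);print("rim",m.sum(),np.percentile(L[m],[2,98],0).round(3))
    g=(H>20)&(H<35)&(S>150)&(abs(P[...,0]-.477)<.04)&(abs(P[...,1]+.184)<.06)&(P[...,2]>.07)
    print("grip",g.sum(),np.percentile(P[g],[2,50,98],0).round(3),cv2.minAreaRect(P[g][:,:2].astype(np.float32)*1000))
    m=(abs(P[...,0]-.477)<.04)&(abs(P[...,1]+.184)<.06)&(abs(P[...,2]-.045)<.005)
    print("rest",m.sum(),cv2.minAreaRect(P[m][:,:2].astype(np.float32)*1000))
```

```text
top 1107 [-0.017 -0.111  0.11 ] [0.071 0.108 0.228]
norm [-0.806 -0.001 -0.591] c [ 0.027 -0.002  0.17 ] res 0.0007
0.11 50 [0.066 0.068 0.07 ] [-0.107  0.101]
0.13 109 [0.052 0.056 0.06 ] [-0.105  0.106]
0.15 93 [0.038 0.041 0.046] [-0.106  0.103]
0.17 121 [0.023 0.027 0.031] [-0.108  0.104]
0.19 136 [0.008 0.012 0.016] [-0.107  0.106]
0.21 71 [-0.006 -0.003  0.002] [-0.111  0.105]
0.23 31 [-0.017 -0.014 -0.013] [-0.106  0.1  ]
hasp [-0.048 -0.16   0.114] [0.3   0.16  0.267]
lock 276 ((-109.64776611328125, -4.601219177246094), (72.44500732421875, 34.908050537109375), 89.5873031616211) 0.08252259402503487
rim 215 [[-0.083 -0.109  0.085]
 [-0.005  0.109  0.093]]
grip 80 [[ 0.469 -0.204  0.08 ]
 [ 0.475 -0.185  0.094]
 [ 0.484 -0.169  0.098]] ((476.8430480957031, -186.28956604003906), (35.524925231933594, 16.35918617248535), 89.00802612304688)
rest 529 ((476.8992919921875, -184.2890625), (95.9300308227539, 56.94091033935547), 89.30467224121094)
scene 1460 [-0.013 -0.114  0.11 ] [0.078 0.108 0.227]
norm [-0.808  0.001 -0.589] c [ 0.034 -0.016  0.167] res 0.0012
0.11 77 [0.07  0.073 0.077] [-0.11   0.099]
0.13 149 [0.056 0.061 0.066] [-0.111  0.101]
0.15 151 [0.041 0.046 0.051] [-0.112  0.096]
0.17 169 [0.027 0.032 0.037] [-0.112  0.097]
0.19 170 [0.012 0.017 0.022] [-0.112  0.096]
0.21 136 [-0.001  0.003  0.007] [-0.11   0.098]
0.23 19 [-0.011 -0.009 -0.006] [-0.111  0.092]
hasp [-0.044 -0.16   0.189] [0.3   0.16  0.267]
lock 166 ((-105.08789825439453, -5.019584655761719), (34.539710998535156, 80.6467514038086), 0.2232101708650589) 0.08296362609817776
rim 133 [[-0.078 -0.112  0.085]
 [-0.004  0.107  0.094]]
grip 76 [[ 0.475 -0.202  0.076]
 [ 0.485 -0.189  0.095]
 [ 0.49  -0.172  0.099]] ((482.1415710449219, -186.90322875976562), (32.04281997680664, 15.74069881439209), 87.8563232421875)
rest 405 ((481.2700500488281, -184.722900390625), (98.454345703125, 58.10720443725586), 88.94707489013672)
```

Call:
{"method": "move_arm", "body": {"targets": [{"angular": [0,0,-0.117],"travel": [0,0,-0.8],"claw": 1},{"angular": [0,0,-0.117],"travel": [0,0,-0.8],"claw": 1},{"angular": [0,0,-0.117],"travel": [0,0,-0.8],"claw": 1},{"angular": [0,0,-0.117],"travel": [0,0,-0.8],"claw": 1},{"angular": [0,0,-0.117],"travel": [0,0,-0.8],"claw": 1},{"angular": [0,0,-0.117],"travel": [0,0,-0.8],"claw": 1},{"angular": [0,0,-0.117],"travel": [0,0,-0.8],"claw": 1},{"angular": [0,0,-0.117],"travel": [0,0,-0.8],"claw": 1},{"angular": [0,0,-0.117],"travel": [0,0,-0.8],"claw": 1},{"angular": [0,0,-0.117],"travel": [0,0,-0.8],"claw": 1},{"angular": [0,0,-0.117],"travel": [0,0,-0.8],"claw": 1}]}}

```text
clock: 1.02
eef_pos: [0.2522, -0.5987, 0.319]
tcp_rot: [[-0.121, 0.993, -0.001], [0.993, 0.121, 0.001], [0.001, -0.0, -1.0]]
force: [0.2, -0.4, -0.1]
width: -0.0005
grip_force: 0.0
```

```bash
cat >> h.py <<'E'
from scipy.spatial.transform import Rotation as Ro
def Rbox(yaw,tilt=0):
    "tool down, tool x at yaw+90 deg; tilt leans body to box +x"
    a=np.radians(yaw); t=np.radians(tilt)
    x=np.array([-np.sin(a),np.cos(a),0]); f=np.array([np.cos(a),np.sin(a),0])
    z=-np.cos(t)*np.array([0,0,1])-np.sin(t)*f
    return np.stack([x,np.cross(z,x),z],1)
def to(pos,R=None):
    o=arm.get_obs();p=np.array(o["eef_pos"]);T=np.array(o["tcp_rot"]).reshape(3,3)
    d=T.T@(np.array(pos)-p)*100
    print("at",p.round(4),"t",round(float(o["clock"]),2),"F",np.round(o["force"],1),"w",round(float(o["width"]),4))
    print("travel cm tool",d.round(2))
    if R is not None:print("rot",Ro.from_matrix(T.T@R).as_rotvec().round(4),"travel after rot",(R.T@(np.array(pos)-p)*100).round(2))
a=np.radians(6.65);BX=np.array([.619,.1415,0]);BR=np.array([[np.cos(a),-np.sin(a),0],[np.sin(a),np.cos(a),0],[0,0,1]])
box=lambda x,y,z:BX+BR@np.array([x,y,z])/1000
E
python3 -c "
from h import *
print(box(-1,0,210))
to(box(20,0,300),Rbox(6.65))"
```

```text
[0.61800673 0.1413842  0.21      ]
at [ 0.2522 -0.5987  0.319 ] t 1.02 F [ 0.2 -0.4 -0.1] w -0.0005
travel cm tool [69.05 47.33  1.96]
rot [-0.0004 -0.0011  0.0047] travel after rot [69.27 47.    1.9 ]
```

Call:
{"method": "move_arm", "body": {"targets": [{"angular": [0,0,0],"travel": [1.5,1,0],"claw": 1},{"angular": [0,0,0],"travel": [3,2.05,0],"claw": 1},{"angular": [0,0,0],"travel": [3,2.05,0],"claw": 1},{"angular": [0,0,0],"travel": [3,2.05,0],"claw": 1},{"angular": [0,0,0],"travel": [3,2.05,0],"claw": 1},{"angular": [0,0,0],"travel": [3,2.05,0],"claw": 1},{"angular": [0,0,0],"travel": [3,2.05,0],"claw": 1},{"angular": [0,0,0],"travel": [3,2.05,0],"claw": 1},{"angular": [0,0,0],"travel": [3,2.05,0],"claw": 1},{"angular": [0,0,0],"travel": [3,2.05,0],"claw": 1},{"angular": [0,0,0],"travel": [3,2.05,0],"claw": 1},{"angular": [0,0,0],"travel": [3,2.05,0],"claw": 1}]}}

```text
clock: 2.02
eef_pos: [0.447, -0.2275, 0.319]
tcp_rot: [[-0.115, 0.993, -0.001], [0.993, 0.115, -0.0], [-0.0, -0.001, -1.0]]
force: [0.8, 0.9, 0.5]
width: -0.0
grip_force: 0.0
```

Call:
{"method": "move_arm", "body": {"targets": [{"angular": [0,0,0],"travel": [3,2.05,0],"claw": 1},{"angular": [0,0,0],"travel": [3,2.05,0],"claw": 1},{"angular": [0,0,0],"travel": [3,2.05,0],"claw": 1},{"angular": [0,0,0],"travel": [3,2.05,0],"claw": 1},{"angular": [0,0,0],"travel": [3,2.05,0],"claw": 1},{"angular": [0,0,0],"travel": [3,2.05,0],"claw": 1},{"angular": [0,0,0],"travel": [3,2.05,0],"claw": 1},{"angular": [0,0,0],"travel": [3,2.05,0],"claw": 1},{"angular": [0,0,0],"travel": [3,2.05,0],"claw": 1},{"angular": [0,0,0],"travel": [3,2.05,0],"claw": 1},{"angular": [0,0,0],"travel": [2,1.5,0],"claw": 1},{"angular": [0,0,0],"travel": [0,0,0],"claw": 1}]}}

```text
clock: 3.02
eef_pos: [0.6288, 0.1211, 0.3181]
tcp_rot: [[-0.123, 0.992, -0.001], [0.992, 0.123, 0.005], [0.005, -0.0, -1.0]]
force: [-0.5, 0.4, -0.4]
width: 0.0
grip_force: 0.0
```

```bash
python3 -c "
from h import *
to(box(25,0,240),Rbox(6.65,20))"
```

```text
at [0.6288 0.1211 0.3181] t 3.02 F [-0.5  0.4 -0.4] w 0.0
travel cm tool [2.08 1.78 7.83]
rot [ 0.3486 -0.0041  0.0085] travel after rot [2.14 4.33 6.74]
```

Call:
{"method": "move_arm", "body": {"targets": [{"angular": [0.117,0,0.003],"travel": [0,0,0],"claw": 1},{"angular": [0.117,0,0.003],"travel": [0,0,0],"claw": 1},{"angular": [0.116,0,0.003],"travel": [0,0,0],"claw": 1},{"angular": [0,0,0],"travel": [0.5,1.5,0.5],"claw": 1},{"angular": [0,0,0],"travel": [0.5,1.5,1],"claw": 1},{"angular": [0,0,0],"travel": [0.5,1.1,2],"claw": 1},{"angular": [0,0,0],"travel": [0.6,0.5,2],"claw": 1},{"angular": [0,0,0],"travel": [0,0,2],"claw": 1},{"angular": [0,0,0],"travel": [0,0,1.5],"claw": 1},{"angular": [0,0,0],"travel": [0,0,0.6],"claw": 1},{"angular": [0,0,0],"travel": [0,0,0],"claw": 1}]}}

```text
clock: 3.93
eef_pos: [0.6355, 0.1344, 0.2116]
tcp_rot: [[-0.106, 0.933, -0.344], [0.994, 0.098, -0.039], [-0.003, -0.346, -0.938]]
force: [0.8, -0.7, 0.5]
width: 0.0001
grip_force: 0.0
```

```bash
python3 -c "
from h import *
to(box(15,0,202),Rbox(6.65,20));to(box(-10,0,181))"
```

```text
at [0.6355 0.1344 0.2116] t 3.93 F [ 0.8 -0.7  0.5] w 0.0001
travel cm tool [0.9  0.27 0.92]
rot [-0.0045 -0.0007 -0.0106] travel after rot [0.9  0.27 0.92]
at [0.6355 0.1344 0.2116] t 3.93 F [ 0.8 -0.7  0.5] w 0.0001
travel cm tool [ 0.88 -1.35  3.76]
```

Call:
{"method": "move_arm", "body": {"targets": [{"angular": [0,0,0],"travel": [0.45,0.1,0.4],"claw": 1},{"angular": [0,0,0],"travel": [0.45,0.1,0.5],"claw": 1},{"angular": [-0.017,0,0],"travel": [0,-0.32,0.57],"claw": 1},{"angular": [-0.017,0,0],"travel": [0,-0.32,0.57],"claw": 1},{"angular": [-0.017,0,0],"travel": [0,-0.32,0.57],"claw": 1},{"angular": [-0.017,0,0],"travel": [0,-0.32,0.57],"claw": 1},{"angular": [-0.017,0,0],"travel": [0,-0.32,0.57],"claw": 1}]}}

```text
clock: 4.52
eef_pos: [0.6114, 0.1434, 0.1837]
tcp_rot: [[-0.106, 0.961, -0.256], [0.994, 0.103, -0.027], [-0.0, -0.258, -0.966]]
force: [0.6, 0.6, 2.4]
width: -0.0
grip_force: 1.4
```

```bash
python3 -c "
from h import *
to(box(-31,0,153),Rbox(6.65,8))
to(box(-44,0,120),Rbox(6.65,2))
to(box(-50,0,96),Rbox(6.65,0))"
```

```text
at [0.6114 0.1434 0.1837] t 4.52 F [0.6 0.6 2.4] w -0.0
travel cm tool [-0.3  -1.49  3.57]
rot [-0.1209 -0.0018 -0.0092] travel after rot [-0.28 -1.92  3.37]
at [0.6114 0.1434 0.1837] t 4.52 F [0.6 0.6 2.4] w -0.0
travel cm tool [-0.31 -1.9   7.1 ]
rot [-0.2256 -0.0013 -0.0093] travel after rot [-0.28 -3.44  6.49]
at [0.6114 0.1434 0.1837] t 4.52 F [0.6 0.6 2.4] w -0.0
travel cm tool [-0.32 -1.86  9.57]
rot [-0.2605 -0.0012 -0.0094] travel after rot [-0.28 -4.27  8.77]
```

Call:
{"method": "move_arm", "body": {"targets": [{"angular": [-0.02,0,-0.001],"travel": [0,-0.27,0.58],"claw": 1},{"angular": [-0.02,0,-0.001],"travel": [0,-0.27,0.58],"claw": 1},{"angular": [-0.02,0,-0.001],"travel": [0,-0.28,0.58],"claw": 1},{"angular": [-0.02,0,-0.001],"travel": [0,-0.28,0.58],"claw": 1},{"angular": [-0.02,0,-0.001],"travel": [0,-0.3,0.58],"claw": 1},{"angular": [-0.02,0,-0.001],"travel": [0,-0.3,0.58],"claw": 1},{"angular": [-0.018,0,0],"travel": [0,-0.2,0.58],"claw": 1},{"angular": [-0.018,0,0],"travel": [0,-0.2,0.58],"claw": 1},{"angular": [-0.018,0,0],"travel": [0,-0.18,0.58],"claw": 1},{"angular": [-0.018,0,0],"travel": [0,-0.18,0.58],"claw": 1},{"angular": [-0.018,0,0],"travel": [0,-0.15,0.58],"claw": 1},{"angular": [-0.018,0,0],"travel": [0,-0.12,0.58],"claw": 1}]}}

```text
clock: 5.52
eef_pos: [0.575, 0.1391, 0.1197]
tcp_rot: [[-0.112, 0.993, -0.031], [0.994, 0.112, -0.003], [0.001, -0.031, -1.0]]
force: [1.9, 0.4, 1.1]
width: -0.0
grip_force: 1.0
```

```bash
python3 -c "
from h import *
to(box(-50,0,96),Rbox(6.65,0))"
```

```text
at [0.575  0.1391 0.1197] t 5.52 F [1.9 0.4 1.1] w -0.0
travel cm tool [-0.27 -0.53  2.38]
rot [-0.0307 -0.0008 -0.0035] travel after rot [-0.27 -0.61  2.37]
```

Last bit, slow, pressing slightly at the end to feel the stop.

Call:
{"method": "move_arm", "body": {"targets": [{"angular": [-0.01,0,0],"travel": [0,-0.1,0.5],"claw": 1},{"angular": [-0.01,0,0],"travel": [0,-0.1,0.5],"claw": 1},{"angular": [-0.01,0,0],"travel": [0,-0.05,0.5],"claw": 1},{"angular": [0,0,0],"travel": [0,0,0.4],"claw": 1},{"angular": [0,0,0],"travel": [0,0,0.2],"claw": 1},{"angular": [0,0,0],"travel": [0,0,0.1],"claw": 1},{"angular": [0,0,0],"travel": [0,0,0.1],"claw": 1},{"angular": [0,0,0],"travel": [0,0,0.05],"claw": 1},{"angular": [0,0,0],"travel": [0,0,0],"claw": 1}]}}

```text
clock: 6.27
eef_pos: [0.5697, 0.1378, 0.096]
tcp_rot: [[-0.112, 0.994, -0.008], [0.994, 0.112, -0.002], [-0.001, -0.008, -1.0]]
force: [-4.2, -0.4, 12.2]
width: 0.0001
grip_force: 5.7
```

Call:
{"method": "move_arm", "body": {"targets": [{"angular": [0,0,0],"travel": [0,0,-0.5],"claw": 0.5},{"angular": [0,0,0],"travel": [0,0,-2],"claw": 0},{"angular": [0,0,0],"travel": [0,-1.4,-3],"claw": 0},{"angular": [0,0,0],"travel": [0,-1.4,-3],"claw": 0},{"angular": [0,0,0],"travel": [0,-1.4,-3],"claw": 0},{"angular": [0,0,0],"travel": [0,-1.4,-2],"claw": 0},{"angular": [0,0,0],"travel": [0,0,0],"claw": 0},{"angular": [0,0,0],"travel": [0,0,0],"claw": 0}]}}

```text
clock: 6.93
eef_pos: [0.5155, 0.131, 0.2309]
tcp_rot: [[-0.112, 0.994, -0.005], [0.994, 0.112, -0.002], [-0.002, -0.005, -1.0]]
force: [0.9, 0.0, -0.6]
width: 0.0855
grip_force: 0.0
```

Run:
```python
from h import *
p,P,z,M,K=shot("wrist");np.savez("w1.npz",p=p,P=P,z=z,M=M,K=K);save(p,"w1.png")
print(M.round(3),K[0,0]);to(box(-107,0,250))
```

```text
[[ 0.994  0.108  0.025  0.509]
 [ 0.111 -0.956 -0.271  0.2  ]
 [-0.006  0.272 -0.962  0.373]
 [ 0.     0.     0.     1.   ]] 274.9857045290755
at [0.5152 0.1306 0.2296] t 6.98 F [ 0.4 -1.5 -0.4] w 0.0853
travel cm tool [-0.12 -0.28 -2.04]
```

View pics/w1.png

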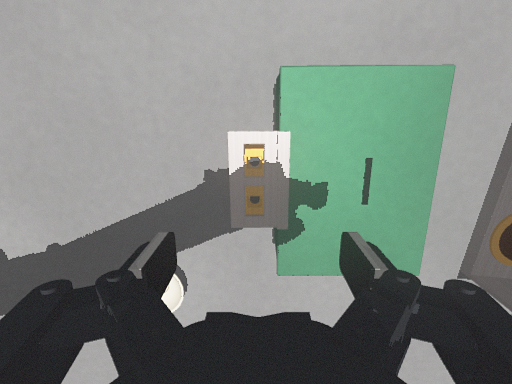

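The lid is shut and level. The hasp plate spans (228–290, 131–228), and the lock's two dark holes show through the slots at about (255,160) and (255,200). I'll enlarge that part.

Run:
```python
from h import *
d=np.load("w1.npz");p,P,z,M,K=[d[k] for k in("p","P","z","M","K")]
c=cv2.resize(p[138:220,232:286],None,fx=7,fy=7,interpolation=cv2.INTER_NEAREST)
save(np.clip(c.astype(float)*1.5,0,255).astype(np.uint8),"w1c.png")
L=(P-BX)@BR
for n,u,v,s in(("lidTL",300,90,0),("lid",350,240,0),("plate",235,150,0),("lockA",246,173,0),("lockB",247,212,0)): print(n,L[v,u].round(4))
m=(abs(L[...,2]-.096)<.008)&(p[...,1]>p[...,0]+30)&(L[...,0]>-.1);print("lid rect",cv2.minAreaRect(P[m][:,:2].astype(np.float32)*1000),np.median(P[m][:,2]))
m=np.zeros(z.shape,bool);m[125:235,222:279]=1;m&=(abs(L[...,2]-.094)<.006)&(L[...,0]<-.08);print("hasp",np.percentile(L[m],[1,50,99],0).round(4))
```

```text
lidTL [-0.0637  0.0894  0.0961]
lid [-0.0606  0.0128  0.2566]
plate [-0.1273  0.0323  0.0934]
lockA [-0.117   0.006   0.0832]
lockB [-0.1166 -0.0386  0.0838]
lid rect ((609.6715698242188, 139.81536865234375), (180.32730102539062, 223.58717346191406), 6.932168006896973) 0.09569715318696845
hasp [[-0.1341 -0.0523  0.0919]
 [-0.1086  0.0019  0.0938]
 [-0.0831  0.0511  0.0988]]
```

View pics/w1c.png

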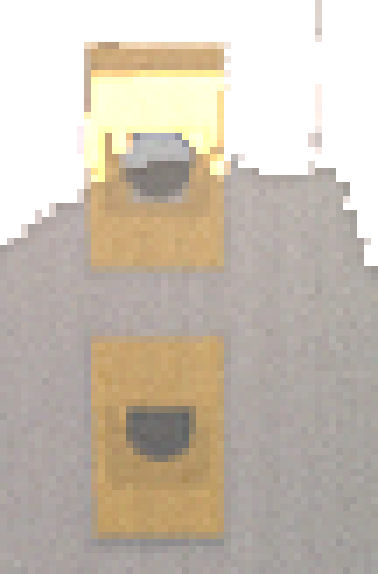

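The enlarged crop shows the lower hole mouth at crop x 108–203, y 405–487, and the upper one at y 133–215. Each has a round grey plunger inside.

Run:
```python
from h import *
d=np.load("w1.npz");p,P,z,M,K=[d[k] for k in("p","P","z","M","K")]
def ray(u,v,h):
    r=M[:3,:3]@[(u-K[0,2])/K[0,0],(v-K[1,2])/K[1,1],1];s=(h-M[2,3])/r[2];return M[:3,3]+s*r
def cr(x,y,h): return ray(x/7+232-.5,y/7+138-.5,h)
L=lambda q:((q-BX)@BR*1000).round(1)
for n,a in(("lowhole",[(108,405),(203,405),(108,487),(203,487)]),("uphole",[(112,133),(203,133),(108,215),(203,215)])):
    q=np.array([cr(x,y,.0832) for x,y in a]);print(n,L(q).tolist(),q.mean(0).round(4),L(q.mean(0)))
for n,a in(("lowslot",[(92,338),(225,338),(92,538),(225,538)]),("upslot",[(90,68),(225,268)])):
    q=np.array([cr(x,y,.094) for x,y in a]);print(n,L(q).tolist(),L(q.mean(0)))
# lid corners from full image: top-left (281,66) bottom-left (277,276)
for u,v in((281,66),(454,65),(277,275)):print(L(ray(u,v,.096)))
```

```text
lowhole [[-116.4, -19.2, 83.2], [-101.4, -19.3, 83.2], [-116.6, -32.9, 83.2], [-101.4, -32.9, 83.2]] [0.5138 0.103  0.0832] [-109.   -26.1   83.2]
uphole [[-115.1, 23.9, 83.2], [-101.3, 23.9, 83.2], [-115.9, 11.3, 83.2], [-101.3, 11.2, 83.2]] [0.5093 0.1464 0.0832] [-108.4   17.6   83.2]
lowslot [[-118.1, -5.3, 94.0], [-98.1, -5.4, 94.0], [-118.7, -37.4, 94.0], [-98.1, -37.5, 94.0]] [-108.2  -21.4   94. ]
upslot [[-117.7, 35.1, 94.0], [-98.1, 5.4, 94.0]] [-107.9   20.3   94. ]
[-82.2 110.5  96. ]
[ 77.9 110.5  96. ]
[ -82.7 -111.1   96. ]
```

Call:
{"method": "move_arm", "body": {"targets": [{"angular": [0,0,0],"travel": [-1.5,-0.3,-0.2],"claw": 0},{"angular": [0,0,0],"travel": [-3,-0.7,-0.2],"claw": 0},{"angular": [0,0,0],"travel": [-3,-0.7,-0.2],"claw": 0},{"angular": [0,0,0],"travel": [-3,-0.7,-0.2],"claw": 0},{"angular": [0,0,0],"travel": [-3,-0.7,-0.2],"claw": 0},{"angular": [0,0,0],"travel": [-3,-0.7,-0.2],"claw": 0},{"angular": [0,0,0],"travel": [-3,-0.7,-0.2],"claw": 0},{"angular": [0,0,0],"travel": [-3,-0.7,-0.1],"claw": 0},{"angular": [0,0,0],"travel": [-3,-0.7,0],"claw": 0},{"angular": [0,0,0.065],"travel": [-3,-0.7,0],"claw": 0},{"angular": [0,0,0.065],"travel": [-2,-0.3,0],"claw": 0},{"angular": [0,0,0],"travel": [0,0,0],"claw": 0}]}}

```text
clock: 7.98
eef_pos: [0.4776, -0.1857, 0.2432]
tcp_rot: [[0.029, 1.0, -0.012], [1.0, -0.029, -0.002], [-0.002, -0.011, -1.0]]
force: [-0.2, -1.2, -1.2]
width: 0.0851
grip_force: 0.0
```

Run:
```python
from h import *
p,P,z,M,K=shot("wrist");np.savez("w2.npz",p=p,P=P,z=z,M=M,K=K)
to([.481,-.185,.245],Rbox(-.9))
hsv=cv2.cvtColor(p,cv2.COLOR_RGB2HSV);H,S=hsv[...,0],hsv[...,1]
c=M[:3,:3].T@(np.array([.479,-.185,.09])-M[:3,3]);u,v=[int(t) for t in(K[0,0]*c[0]/c[2]+K[0,2],K[1,1]*c[1]/c[2]+K[1,2])];print(u,v)
save(cv2.resize(p[max(v-50,0):v+50,u-60:u+60],None,fx=6,fy=6,interpolation=cv2.INTER_NEAREST),"w2c.png")
near=(abs(P[...,0]-.48)<.05)&(abs(P[...,1]+.185)<.07)
for n,m in(("griptop",near&(abs(P[...,2]-.095)<.004)),("rest",near&(abs(P[...,2]-.045)<.004))):
    print(n,m.sum(),cv2.minAreaRect(P[m][:,:2].astype(np.float32)*1000),np.median(P[m],0).round(4))
```

```text
at [ 0.4783 -0.1824  0.2433] t 8.03 F [ 0.4  0.2 -0. ] w 0.0855
travel cm tool [-0.25  0.27 -0.17]
rot [-0.011  -0.     -0.0078] travel after rot [-0.25  0.27 -0.17]
260 175
griptop 436 ((478.67913818359375, -185.5589599609375), (33.40412521362305, 15.40841293334961), 88.80760192871094) [ 0.4789 -0.1849  0.0944]
rest 2703 ((478.90484619140625, -186.37673950195312), (96.57179260253906, 55.93618392944336), 88.78934478759766) [ 0.4796 -0.1804  0.0448]
```

View pics/w2c.png

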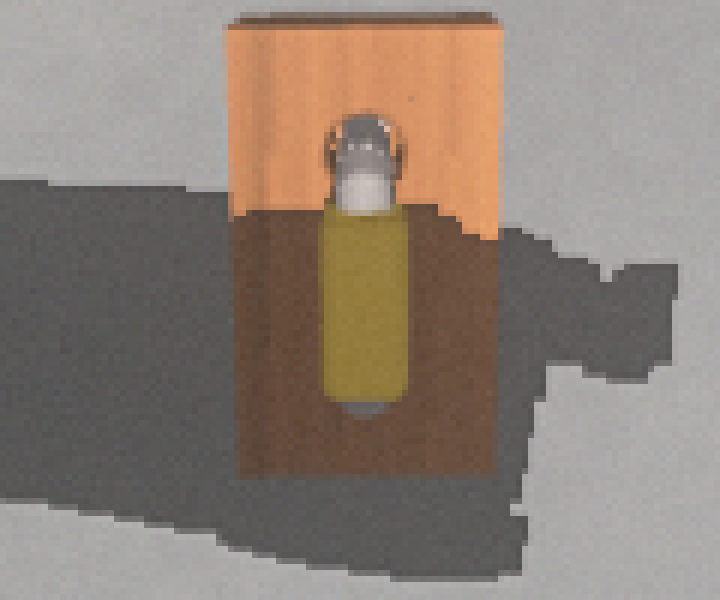

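The grip (crop x 322–408, y 205–402) stands with its centre at (0.4788, -0.1855) and yaw about -1.2°. The size and height match what was given.

```bash
python3 -c "
from h import *
to([.4788,-.1855,.064],Rbox(-1.2));print(arm.get_obs()['joint_velocities'].round(3))"
```

```text
at [ 0.4783 -0.1824  0.2433] t 8.03 F [ 0.4  0.2 -0. ] w 0.0855
travel cm tool [-0.3   0.25 17.93]
rot [-0.011   0.     -0.0026] travel after rot [-0.3   0.06 17.93]
[-0.029 -0.018 -0.065  0.008 -0.031  0.001  0.007]
```

Call:
{"method": "move_arm", "body": {"targets": [{"angular": [-0.011,0,-0.003],"travel": [0,0,0],"claw": 0},{"angular": [0,0,0],"travel": [0,0,1],"claw": 0},{"angular": [0,0,0],"travel": [0,0,2],"claw": 0},{"angular": [0,0,0],"travel": [0,0,2],"claw": 0},{"angular": [0,0,0],"travel": [0,0,2],"claw": 0},{"angular": [0,0,0],"travel": [0,0,1],"claw": 0},{"angular": [0,0,0],"travel": [0,0,0],"claw": 0},{"angular": [0,0,0],"travel": [0,0,0],"claw": 0},{"angular": [0,0,0],"travel": [0,0,0],"claw": 0}]}}

```text
clock: 8.78
eef_pos: [0.481, -0.1792, 0.1666]
tcp_rot: [[0.014, 1.0, 0.006], [1.0, -0.014, -0.002], [-0.002, 0.006, -1.0]]
force: [-0.7, 1.2, -0.1]
width: 0.0855
grip_force: 0.0
```

Run:
```python
from h import *
p,P,z,M,K=shot("wrist")
to([.4788,-.1855,.064],Rbox(-1.2));print(arm.get_obs()['joint_velocities'].round(3))
near=(abs(P[...,0]-.48)<.05)&(abs(P[...,1]+.185)<.07)
m=near&(abs(P[...,2]-.095)<.004);print(m.sum(),cv2.minAreaRect(P[m][:,:2].astype(np.float32)*1000),np.median(P[m],0).round(4))
```

```text
at [ 0.4811 -0.1794  0.1668] t 8.83 F [-0.7 -0.1  0.1] w 0.0857
travel cm tool [-0.59 -0.28 10.28]
rot [0.0063 0.002  0.0066] travel after rot [-0.61 -0.22 10.28]
[ 0.003 -0.006  0.003 -0.003  0.002  0.    -0.   ]
741 ((478.9314270019531, -185.61032104492188), (33.9023551940918, 15.957321166992188), 89.5578842163086) [ 0.4792 -0.1844  0.0945]
```

Call:
{"method": "move_arm", "body": {"targets": [{"angular": [0.006,0,0.005],"travel": [-0.6,-0.2,1],"claw": 0},{"angular": [0,0,0],"travel": [0,0,2],"claw": 0},{"angular": [0,0,0],"travel": [0,0,2],"claw": 0},{"angular": [0,0,0],"travel": [0,0,2],"claw": 0},{"angular": [0,0,0],"travel": [0,0,2],"claw": 0},{"angular": [0,0,0],"travel": [0,0,1.2],"claw": 0},{"angular": [0,0,0],"travel": [0,0,0],"claw": 0},{"angular": [0,0,0],"travel": [0,0,0],"claw": 0},{"angular": [0,0,0],"travel": [0,0,0],"claw": 0}]}}

```text
clock: 9.58
eef_pos: [0.4788, -0.186, 0.0647]
tcp_rot: [[0.02, 1.0, 0.0], [1.0, -0.02, -0.002], [-0.002, 0.0, -1.0]]
force: [0.9, -0.3, -0.2]
width: 0.0855
grip_force: 0.0
```

```bash
python3 -c "
from h import *
to([.479,-.1855,.064],Rbox(-.9))"
```

```text
at [ 0.4788 -0.186   0.0647] t 9.58 F [ 0.9 -0.3 -0.2] w 0.0855
travel cm tool [0.05 0.01 0.07]
rot [ 0.0001  0.0021 -0.0043] travel after rot [0.05 0.01 0.07]
```

Positioned; close gently and lift.

Call:
{"method": "move_arm", "body": {"targets": [{"angular": [0,0,0],"travel": [0,0,0],"claw": 0.5},{"angular": [0,0,0],"travel": [0,0,0],"claw": 0.7},{"angular": [0,0,0],"travel": [0,0,0],"claw": 1},{"angular": [0,0,0],"travel": [0,0,0],"claw": 1},{"angular": [0,0,0],"travel": [0,0,0],"claw": 1},{"angular": [0,0,0],"travel": [0,0,0],"claw": 1},{"angular": [0,0,0],"travel": [0,0,0],"claw": 1},{"angular": [0,0,0],"travel": [0,0,0],"claw": 1}]}}

```text
clock: 10.25
eef_pos: [0.4781, -0.1857, 0.064]
tcp_rot: [[0.02, 1.0, -0.001], [1.0, -0.02, -0.002], [-0.002, -0.001, -1.0]]
force: [-1.2, 0.4, 3.0]
width: 0.015
grip_force: 58.6
```

Call:
{"method": "move_arm", "body": {"targets": [{"angular": [0,0,0],"travel": [0,0,-0.5],"claw": 1},{"angular": [0,0,0],"travel": [0,0,-1],"claw": 1},{"angular": [0,0,0],"travel": [0,0,-1],"claw": 1},{"angular": [0,0,0],"travel": [0,0,-1],"claw": 1},{"angular": [0,0,0],"travel": [0,0,-1.5],"claw": 1},{"angular": [0,0,0],"travel": [0,0,-2],"claw": 1},{"angular": [0,0,0],"travel": [0,0,-2],"claw": 1},{"angular": [0,0,0],"travel": [0,0,-2],"claw": 1},{"angular": [0,0,0],"travel": [0,0,-1],"claw": 1},{"angular": [0,0,0],"travel": [0,0,0],"claw": 1},{"angular": [0,0,0],"travel": [0,0,0],"claw": 1}]}}

```text
clock: 11.17
eef_pos: [0.4781, -0.1855, 0.184]
tcp_rot: [[0.02, 1.0, -0.001], [1.0, -0.02, -0.002], [-0.002, -0.001, -1.0]]
force: [0.2, -0.1, -2.5]
width: 0.0151
grip_force: 58.5
```

```bash
python3 -c "
from h import *
to([.5116,.1247,.185],Rbox(6.6))"
```

```text
at [ 0.4781 -0.1855  0.184 ] t 11.17 F [ 0.2 -0.1 -2.5] w 0.0151
travel cm tool [31.09  2.73 -0.16]
rot [-0.0013  0.0018 -0.1352] travel after rot [30.43  6.9  -0.1 ]
```

Call:
{"method": "move_arm", "body": {"targets": [{"angular": [0,0,-0.0676],"travel": [0,0,0],"claw": 1},{"angular": [0,0,-0.0676],"travel": [0,0,0],"claw": 1},{"angular": [0,0,0],"travel": [1.5,0.35,0],"claw": 1},{"angular": [0,0,0],"travel": [3,0.7,0],"claw": 1},{"angular": [0,0,0],"travel": [3.5,0.8,0],"claw": 1},{"angular": [0,0,0],"travel": [3.5,0.8,0],"claw": 1},{"angular": [0,0,0],"travel": [3.5,0.8,0],"claw": 1},{"angular": [0,0,0],"travel": [3.5,0.8,0],"claw": 1},{"angular": [0,0,0],"travel": [3.5,0.8,0],"claw": 1},{"angular": [0,0,0],"travel": [3.5,0.8,0],"claw": 1},{"angular": [0,0,0],"travel": [3,0.7,0],"claw": 1},{"angular": [0,0,0],"travel": [1.93,0.35,0],"claw": 1}]}}

```text
clock: 12.17
eef_pos: [0.5104, 0.1288, 0.182]
tcp_rot: [[-0.119, 0.993, -0.004], [0.993, 0.119, 0.001], [0.001, -0.004, -1.0]]
force: [0.2, 0.6, -1.8]
width: 0.0151
grip_force: 58.5
```

Call:
{"method": "move_arm", "body": {"targets": [{"angular": [0,0,0],"travel": [0,0,0],"claw": 1},{"angular": [0,0,0],"travel": [0,0,0],"claw": 1},{"angular": [0,0,0],"travel": [0,0,0],"claw": 1}]}}

```text
clock: 12.42
eef_pos: [0.5108, 0.1235, 0.1819]
tcp_rot: [[-0.114, 0.993, -0.004], [0.993, 0.114, -0.003], [-0.002, -0.005, -1.0]]
force: [0.1, -1.0, -2.2]
width: 0.0151
grip_force: 58.5
```

Run:
```python
from h import *
p,P,z,M,K=shot("wrist");np.savez("w3.npz",p=p,P=P,z=z,M=M,K=K)
to([.5116,.1247,.150],Rbox(6.6))
save(cv2.resize(p[110:300,175:345],None,fx=4,fy=4,interpolation=cv2.INTER_CUBIC)[:600],"w3c.png")
hsv=cv2.cvtColor(p,cv2.COLOR_RGB2HSV);m=(hsv[...,0]>22)&(hsv[...,0]<35)&(hsv[...,1]>120)&(P[...,2]>.18)
o=arm.get_obs();T=np.array(o["tcp_rot"]).reshape(3,3);q=(P[m]-o["eef_pos"])@T
print("grip in tool",m.sum(),np.percentile(q,[1,50,99],0).round(4))
```

```text
at [0.511  0.123  0.1821] t 12.47 F [-0.2 -0.2 -1.6] w 0.0153
travel cm tool [0.17 0.09 3.21]
rot [-0.0043  0.0021 -0.0017] travel after rot [0.16 0.08 3.21]
grip in tool 737 [[-0.0149 -0.0074 -0.0318]
 [ 0.0019  0.0004 -0.0302]
 [ 0.0174  0.0078 -0.0138]]
```

View pics/w3c.png

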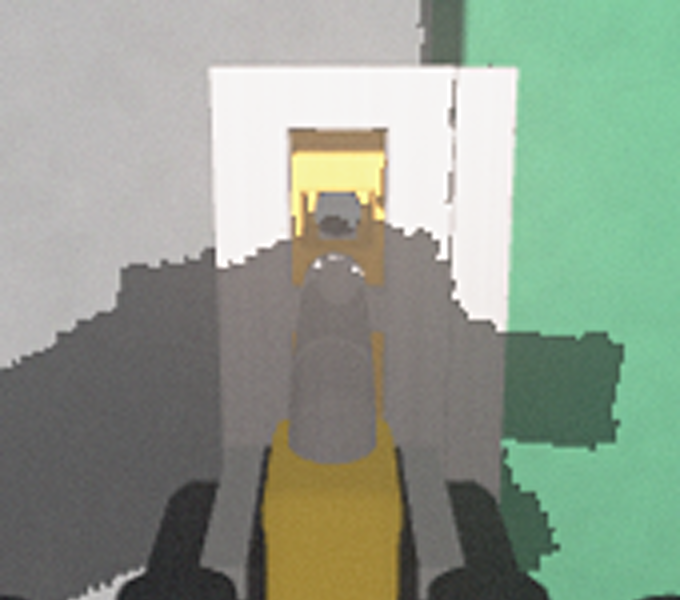

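The shackle is held straight. Its +y leg is at crop (337,255–460), just in front of the upper slot, with the hole's plunger at (338,212). I'll check the leg offset in the tool frame.

Run:
```python
from h import *
d=np.load("w3.npz");p,P,z,M,K=[d[k] for k in("p","P","z","M","K")]
o=arm.get_obs();T=np.array(o["tcp_rot"]).reshape(3,3);E=np.array(o["eef_pos"]);q=(P-E)@T*1000
m=(abs(q[...,1])<9)&(q[...,0]>10)&(q[...,0]<35)&(z>0)
for a in(-10,-5,0,10,20,30,40,46):
    k=m&(abs(q[...,2]-a)<3)
    if k.sum():print(a,k.sum(),np.percentile(q[k],[2,50,98],0).round(1).tolist())
k=(abs(q[...,2]+31)<1.5)&(abs(q[...,0])<25)&(abs(q[...,1])<12);print("top",k.sum(),cv2.minAreaRect(q[k][:,:2].astype(np.float32)),np.median(q[k][:,2]),np.argwhere(k).max(0))
# silhouette: predicted rows of tip far edge
C=np.linalg.inv(M)
def pr(t):
    w=E+T@(np.array(t)/1000);c=C[:3,:3]@w+C[:3,3];return ((K[0,0]*c[0]/c[2]+K[0,2]-175+.5)*4,(K[1,1]*c[1]/c[2]+K[1,2]-110+.5)*4)
for dx in(0,1.2):
  for t in((26.7+dx,0,49),(27.5+dx,0,47.5),(27.5+dx,0,30),(27.5+dx,5.5,30),(22+dx,4.7,49),(22+dx,-4.7,49)):print(dx,t,np.round(pr(t),1))
def ray(u,v,h):
    r=M[:3,:3]@[(u-K[0,2])/K[0,0],(v-K[1,2])/K[1,1],1];s=(h-M[2,3])/r[2];return M[:3,3]+s*r
cr=lambda x,y,h:((ray(x/4+175-.5,y/4+110-.5,h)-BX)@BR*1000).round(1)
print("slot",cr(289,129,.094),cr(387,129,.094),"hole top L/R edge",cr(303,192,.0832),cr(375,192,.0832),"hole bottom",cr(338,252,.0832))
print("TCP in box",((E-BX)@BR*1000).round(2))
```

```text
-10 194 [[11.9, -8.4, -12.9], [24.1, 0.4, -10.2], [26.4, 8.6, -7.2]]
-5 142 [[12.0, -8.3, -7.9], [26.0, -0.1, -5.7], [27.7, 7.3, -2.2]]
0 64 [[24.0, -4.9, -2.9], [26.9, 0.4, 0.0], [27.8, 5.3, 2.7]]
10 47 [[24.1, -4.7, 7.2], [27.2, 0.4, 9.3], [27.8, 5.1, 12.4]]
20 37 [[24.0, -4.6, 17.2], [27.2, 0.4, 19.6], [28.0, 5.3, 22.9]]
30 36 [[23.9, -4.3, 27.1], [27.3, 0.7, 29.7], [27.8, 5.6, 32.5]]
40 10 [[22.9, -4.0, 42.4], [25.7, 1.5, 42.7], [27.1, 5.3, 42.9]]
46 56 [[24.0, -4.4, 43.0], [26.1, 0.4, 43.9], [27.6, 5.2, 47.9]]
top 1799 ((0.8608474731445312, 0.0890645980834961), (32.76673126220703, 23.574026107788086), 0.43976542353630066) -30.392855467641848 [296 284]
0 (26.7, 0, 49) [331.6 256.3]
0 (27.5, 0, 47.5) [331.6 253.7]
0 (27.5, 0, 30) [331.4 277.2]
0 (27.5, 5.5, 30) [365.6 277.2]
0 (22, 4.7, 49) [357.9 282. ]
0 (22, -4.7, 49) [305.3 281.9]
1.2 (27.9, 0, 49) [331.6 249.6]
1.2 (28.7, 0, 47.5) [331.6 247. ]
1.2 (28.7, 0, 30) [331.4 269.9]
1.2 (28.7, 5.5, 30) [365.7 270. ]
1.2 (23.2, 4.7, 49) [357.9 275.4]
1.2 (23.2, -4.7, 49) [305.3 275.4]
slot [-118.6   38.9   94. ] [-98.2  38.9  94. ] hole top L/R edge [-116.1   24.    83.2] [-100.3   23.9   83.2] hole bottom [-108.4   10.4   83.2]
TCP in box [-109.38   -5.9   182.14]
```

Call:
{"method": "move_arm", "body": {"targets": [{"angular": [-0.004,0.002,-0.002],"travel": [0.12,0.05,0],"claw": 1},{"angular": [0,0,0],"travel": [0,0,0.8],"claw": 1},{"angular": [0,0,0],"travel": [0,0,1],"claw": 1},{"angular": [0,0,0],"travel": [0,0,1],"claw": 1},{"angular": [0,0,0],"travel": [0,0,0.9],"claw": 1},{"angular": [0,0,0],"travel": [0,0,0.5],"claw": 1},{"angular": [0,0,0],"travel": [0,0,0],"claw": 1},{"angular": [0,0,0],"travel": [0,0,0],"claw": 1},{"angular": [0,0,0],"travel": [0,0,0],"claw": 1}]}}

```text
clock: 13.22
eef_pos: [0.5123, 0.1263, 0.1415]
tcp_rot: [[-0.117, 0.993, 0.002], [0.993, 0.117, 0.001], [0.001, 0.003, -1.0]]
force: [-0.4, -0.7, -1.2]
width: 0.015
grip_force: 58.6
```

```bash
python3 -c "
from h import *
to(box(-108.9,-4.7,131),Rbox(6.65))"
```

```text
at [0.5123 0.1263 0.1415] t 13.22 F [-0.4 -0.7 -1.2] w 0.015
travel cm tool [-0.2  -0.12  1.05]
rot [ 0.0026 -0.0011  0.0014] travel after rot [-0.2  -0.12  1.05]
```

Call:
{"method": "move_arm", "body": {"targets": [{"angular": [0,0,0],"travel": [-0.2,-0.12,0],"claw": 1},{"angular": [0,0,0],"travel": [0,0,0],"claw": 1},{"angular": [0,0,0],"travel": [0,0,0],"claw": 1},{"angular": [0,0,0],"travel": [0,0,0],"claw": 1},{"angular": [0,0,0],"travel": [0,0,0],"claw": 1}]}}

```text
clock: 13.63
eef_pos: [0.5112, 0.1239, 0.1414]
tcp_rot: [[-0.117, 0.993, 0.002], [0.993, 0.117, 0.001], [0.001, 0.002, -1.0]]
force: [0.2, 0.2, -1.1]
width: 0.0155
grip_force: 58.6
```

Run:
```python
from h import *
to(box(-108.9,-4.7,131),Rbox(6.65))
p,P,z,M,K=shot("wrist");np.savez("w4.npz",p=p,P=P,z=z,M=M,K=K)
to(box(-108.9,-4.7,131))
save(cv2.resize(p[110:260,175:345],None,fx=4,fy=4,interpolation=cv2.INTER_CUBIC),"w4c.png")
```

```text
at [0.5112 0.1239 0.1414] t 13.63 F [ 0.2  0.2 -1.1] w 0.0155
travel cm tool [0.02 0.02 1.04]
rot [ 0.0024 -0.0009  0.0013] travel after rot [0.03 0.02 1.04]
at [0.5111 0.124  0.1414] t 13.68 F [-0.1 -0.2 -1.4] w 0.0152
travel cm tool [0.02 0.02 1.04]
```

View pics/w4c.png

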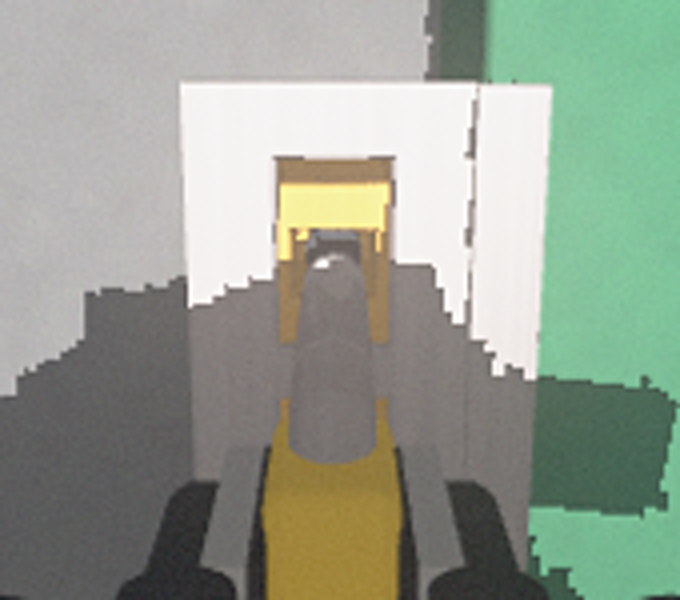

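The leg tip (crop (335,253)) lines up sideways with the hole (x 292–383, +y edge at row 231). I'll lower it by feel.

Call:
{"method": "move_arm", "body": {"targets": [{"angular": [0.002,0,0.001],"travel": [0.02,0.02,0.2],"claw": 1},{"angular": [0,0,0],"travel": [0,0,0.3],"claw": 1},{"angular": [0,0,0],"travel": [0,0,0.2],"claw": 1},{"angular": [0,0,0],"travel": [0,0,0.1],"claw": 1},{"angular": [0,0,0],"travel": [0,0,0.1],"claw": 1},{"angular": [0,0,0],"travel": [0,0,0.1],"claw": 1},{"angular": [0,0,0],"travel": [0,0,0.1],"claw": 1},{"angular": [0,0,0],"travel": [0,0,0],"claw": 1},{"angular": [0,0,0],"travel": [0,0,0],"claw": 1}]}}

```text
clock: 14.43
eef_pos: [0.5112, 0.1241, 0.1302]
tcp_rot: [[-0.116, 0.993, -0.0], [0.993, 0.116, 0.001], [0.001, -0.0, -1.0]]
force: [0.8, -0.2, -1.5]
width: 0.0154
grip_force: 58.6
```

```bash
python3 -c "
from h import *
to(box(-108.9,-4.7,123),Rbox(6.65));print(arm.get_obs()['moment'].round(2))"
```

```text
at [0.5112 0.1241 0.1302] t 14.43 F [ 0.8 -0.2 -1.5] w 0.0154
travel cm tool [0.01 0.02 0.72]
rot [-0.0001 -0.0009  0.0003] travel after rot [0.01 0.02 0.72]
[-0.02 -0.01 -0.04]
```

Call:
{"method": "move_arm", "body": {"targets": [{"angular": [0,0,0],"travel": [0,0,0.1],"claw": 1},{"angular": [0,0,0],"travel": [0,0,0.1],"claw": 1},{"angular": [0,0,0],"travel": [0,0,0.1],"claw": 1},{"angular": [0,0,0],"travel": [0,0,0.1],"claw": 1},{"angular": [0,0,0],"travel": [0,0,0],"claw": 1},{"angular": [0,0,0],"travel": [0,0,0],"claw": 1}]}}

```text
clock: 14.93
eef_pos: [0.5112, 0.1241, 0.1261]
tcp_rot: [[-0.116, 0.993, -0.0], [0.993, 0.116, 0.001], [0.001, -0.0, -1.0]]
force: [-0.1, -0.2, -0.8]
width: 0.0155
grip_force: 58.6
```

```bash
python3 -c "
from h import *
to(box(-108.9,-4.7,123),Rbox(6.65));print(arm.get_obs()['moment'].round(2))"
```

```text
at [0.5112 0.1241 0.1261] t 14.93 F [-0.1 -0.2 -0.8] w 0.0155
travel cm tool [0.01 0.02 0.31]
rot [-0.0002 -0.0009  0.0003] travel after rot [0.01 0.02 0.31]
[-0.01 -0.   -0.01]
```

Call:
{"method": "move_arm", "body": {"targets": [{"angular": [0,0,0],"travel": [0,0,0.1],"claw": 1},{"angular": [0,0,0],"travel": [0,0,0.1],"claw": 1},{"angular": [0,0,0],"travel": [0,0,0.1],"claw": 1},{"angular": [0,0,0],"travel": [0,0,0.1],"claw": 1},{"angular": [0,0,0],"travel": [0,0,0.1],"claw": 1},{"angular": [0,0,0],"travel": [0,0,0.1],"claw": 1},{"angular": [0,0,0],"travel": [0,0,0.1],"claw": 1},{"angular": [0,0,0],"travel": [0,0,0],"claw": 1}]}}

```text
clock: 15.6
eef_pos: [0.5113, 0.1241, 0.1194]
tcp_rot: [[-0.116, 0.993, -0.0], [0.993, 0.116, 0.001], [0.001, 0.0, -1.0]]
force: [-0.8, 0.1, 2.0]
width: 0.0153
grip_force: 59.2
```

```bash
python3 -c "
from h import *
to(box(-108.9,-4.7,108),Rbox(6.65));print(arm.get_obs()['moment'].round(2))"
```

```text
at [0.5113 0.1241 0.1194] t 15.6 F [-0.8  0.1  2. ] w 0.0153
travel cm tool [0.01 0.01 1.14]
rot [ 0.     -0.0008  0.0002] travel after rot [0.01 0.01 1.14]
[-0.1   0.28 -0.01]
```

Call:
{"method": "move_arm", "body": {"targets": [{"angular": [0,0,0],"travel": [0,0,0.1],"claw": 1},{"angular": [0,0,0],"travel": [0,0,0.1],"claw": 1},{"angular": [0,0,0],"travel": [0,0,0.1],"claw": 1},{"angular": [0,0,0],"travel": [0,0,0.1],"claw": 1},{"angular": [0,0,0],"travel": [0,0,0.1],"claw": 1},{"angular": [0,0,0],"travel": [0,0,0.1],"claw": 1},{"angular": [0,0,0],"travel": [0,0,0],"claw": 1}]}}

```text
clock: 16.18
eef_pos: [0.5118, 0.1244, 0.1138]
tcp_rot: [[-0.116, 0.993, 0.001], [0.993, 0.116, 0.001], [0.001, 0.001, -1.0]]
force: [0.2, 0.3, 4.1]
width: 0.015
grip_force: 59.3
```

Call:
{"method": "move_arm", "body": {"targets": [{"angular": [0,0,0],"travel": [0,0,0.1],"claw": 1},{"angular": [0,0,0],"travel": [0,0,0.1],"claw": 1},{"angular": [0,0,0],"travel": [0,0,0],"claw": 1}]}}

```text
clock: 16.43
eef_pos: [0.5118, 0.1244, 0.1116]
tcp_rot: [[-0.116, 0.993, 0.001], [0.993, 0.116, 0.001], [0.001, 0.001, -1.0]]
force: [-0.3, -0.1, 4.7]
width: 0.0153
grip_force: 59.4
```

Call:
{"method": "move_arm", "body": {"targets": [{"angular": [0,0,0],"travel": [0,0,0.1],"claw": 1},{"angular": [0,0,0],"travel": [0,0,0.1],"claw": 1},{"angular": [0,0,0],"travel": [0,0,0],"claw": 1}]}}

```text
clock: 16.68
eef_pos: [0.5118, 0.1244, 0.1096]
tcp_rot: [[-0.116, 0.993, 0.001], [0.993, 0.116, 0.001], [0.001, 0.001, -1.0]]
force: [-1.3, -0.8, 5.2]
width: 0.015
grip_force: 59.5
```

Call:
{"method": "move_arm", "body": {"targets": [{"angular": [0,0,0],"travel": [0,0,0.1],"claw": 1},{"angular": [0,0,0],"travel": [0,0,0.05],"claw": 1},{"angular": [0,0,0],"travel": [0,0,0],"claw": 1}]}}

```text
clock: 16.93
eef_pos: [0.5118, 0.1244, 0.1082]
tcp_rot: [[-0.116, 0.993, 0.001], [0.993, 0.116, 0.001], [0.001, 0.001, -1.0]]
force: [-1.0, -0.4, 6.5]
width: 0.0151
grip_force: 59.7
```

Call:
{"method": "move_arm", "body": {"targets": [{"angular": [0,0,0],"travel": [0,0,0.1],"claw": 1},{"angular": [0,0,0],"travel": [0,0,0],"claw": 1}]}}

```text
clock: 17.1
eef_pos: [0.5118, 0.1244, 0.1072]
tcp_rot: [[-0.116, 0.993, 0.001], [0.993, 0.116, 0.001], [0.001, 0.001, -1.0]]
force: [-1.4, 1.0, 5.5]
width: 0.0153
grip_force: 59.6
```

Call:
{"method": "move_arm", "body": {"targets": [{"angular": [0,0,0],"travel": [0,0,0.1],"claw": 1},{"angular": [0,0,0],"travel": [0,0,0],"claw": 1}]}}

```text
clock: 17.27
eef_pos: [0.5118, 0.1244, 0.1062]
tcp_rot: [[-0.116, 0.993, 0.001], [0.993, 0.116, 0.001], [0.001, 0.001, -1.0]]
force: [-0.3, -0.2, 6.3]
width: 0.0146
grip_force: 59.7
```

Call:
{"method": "move_arm", "body": {"targets": [{"angular": [0,0,0],"travel": [0,0,0.05],"claw": 1},{"angular": [0,0,0],"travel": [0,0,0],"claw": 1}]}}

```text
clock: 17.43
eef_pos: [0.5118, 0.1244, 0.1058]
tcp_rot: [[-0.116, 0.993, 0.001], [0.993, 0.116, 0.001], [0.001, 0.001, -1.0]]
force: [-1.0, -0.9, 6.5]
width: 0.0156
grip_force: 59.7
```

Call:
{"method": "move_arm", "body": {"targets": [{"angular": [0,0,0],"travel": [0,0,0.05],"claw": 1},{"angular": [0,0,0],"travel": [0,0,0],"claw": 1}]}}

```text
clock: 17.6
eef_pos: [0.5118, 0.1244, 0.1053]
tcp_rot: [[-0.116, 0.993, 0.001], [0.993, 0.116, 0.001], [0.001, 0.001, -1.0]]
force: [-1.4, -0.6, 5.7]
width: 0.0152
grip_force: 59.7
```

Run:
```python
from h import *
p,P,z,M,K=shot("wrist")
o=arm.get_obs();T=np.array(o["tcp_rot"]).reshape(3,3);q=(P-np.array(o["eef_pos"]))@T*1000
k=(abs(q[...,2]+31)<8)&(abs(q[...,0])<12)&(abs(q[...,1])<6);print("griptop tool z",np.median(q[k][:,2]),"world",np.median(P[k][:,2]),o["force"].round(1),o["moment"].round(2))
```

```text
griptop tool z -30.577142430716282 world 0.1359036744542155 [-1.7 -0.3  6.4] [-0.17  0.37 -0.04]
```

Call:
{"method": "move_arm", "body": {"targets": [{"angular": [0,0,0],"travel": [0,0,0.05],"claw": 1},{"angular": [0,0,0],"travel": [0,0,0.05],"claw": 1},{"angular": [0,0,0],"travel": [0,0,0],"claw": 1}]}}

```text
clock: 17.9
eef_pos: [0.5118, 0.1244, 0.1043]
tcp_rot: [[-0.116, 0.993, 0.001], [0.993, 0.116, 0.001], [0.001, 0.001, -1.0]]
force: [-0.4, -0.9, 6.3]
width: 0.0148
grip_force: 59.7
```

Call:
{"method": "move_arm", "body": {"targets": [{"angular": [0,0,0],"travel": [0,0,0.05],"claw": 1},{"angular": [0,0,0],"travel": [0,0,0],"claw": 1}]}}

```text
clock: 18.07
eef_pos: [0.5119, 0.1245, 0.1042]
tcp_rot: [[-0.116, 0.993, 0.001], [0.993, 0.116, 0.001], [0.001, 0.001, -1.0]]
force: [-1.8, -0.8, 9.8]
width: 0.0152
grip_force: 60.3
```

Call:
{"method": "move_arm", "body": {"targets": [{"angular": [0,0,0],"travel": [0,0,0.05],"claw": 1},{"angular": [0,0,0],"travel": [0,0,0],"claw": 1}]}}

```text
clock: 18.23
eef_pos: [0.5119, 0.1245, 0.1041]
tcp_rot: [[-0.116, 0.993, 0.001], [0.993, 0.116, 0.001], [0.001, 0.001, -1.0]]
force: [-3.9, -1.2, 12.3]
width: 0.0152
grip_force: 60.8
```

Hard bottom felt at z=0.1042, so the click level is behind us. I'll ease off and check that it holds.

Call:
{"method": "move_arm", "body": {"targets": [{"angular": [0,0,0],"travel": [0,0,-0.1],"claw": 1},{"angular": [0,0,0],"travel": [0,0,-0.05],"claw": 1},{"angular": [0,0,0],"travel": [0,0,0],"claw": 1}]}}

```text
clock: 18.48
eef_pos: [0.5118, 0.1244, 0.105]
tcp_rot: [[-0.116, 0.993, 0.001], [0.993, 0.116, 0.001], [0.001, 0.001, -1.0]]
force: [-0.6, -0.4, 6.2]
width: 0.0154
grip_force: 59.7
```

Call:
{"method": "move_arm", "body": {"targets": [{"angular": [0,0,0],"travel": [0,0,-0.1],"claw": 1},{"angular": [0,0,0],"travel": [0,0,-0.1],"claw": 1},{"angular": [0,0,0],"travel": [0,0,0],"claw": 1}]}}

```text
clock: 18.73
eef_pos: [0.5118, 0.1244, 0.1069]
tcp_rot: [[-0.116, 0.993, 0.001], [0.993, 0.116, 0.001], [0.001, 0.001, -1.0]]
force: [-1.1, -1.2, 5.7]
width: 0.0153
grip_force: 59.6
```

Call:
{"method": "move_arm", "body": {"targets": [{"angular": [0,0,0],"travel": [0,0,-0.05],"claw": 1},{"angular": [0,0,0],"travel": [0,0,-0.05],"claw": 1},{"angular": [0,0,0],"travel": [0,0,0],"claw": 1}]}}

```text
clock: 18.98
eef_pos: [0.5117, 0.1244, 0.1074]
tcp_rot: [[-0.116, 0.993, 0.001], [0.993, 0.116, 0.001], [0.001, 0.001, -1.0]]
force: [-0.2, -0.7, 3.9]
width: 0.0152
grip_force: 59.1
```

Call:
{"method": "move_arm", "body": {"targets": [{"angular": [0,0,0],"travel": [0,0,-0.05],"claw": 1},{"angular": [0,0,0],"travel": [0,0,0],"claw": 1}]}}

```text
clock: 19.15
eef_pos: [0.5116, 0.1243, 0.1075]
tcp_rot: [[-0.116, 0.993, 0.001], [0.993, 0.116, 0.002], [0.001, 0.001, -1.0]]
force: [0.7, 0.5, 0.2]
width: 0.0153
grip_force: 58.7
```

The lock holds: the shackle stops at z=0.1075 while the upward force falls away. Now I open and retreat straight up.

Call:
{"method": "move_arm", "body": {"targets": [{"angular": [0,0,0],"travel": [0,0,0.02],"claw": 0.7},{"angular": [0,0,0],"travel": [0,0,0],"claw": 0.4},{"angular": [0,0,0],"travel": [0,0,0],"claw": 0.2},{"angular": [0,0,0],"travel": [0,0,0],"claw": 0.2},{"angular": [0,0,0],"travel": [0,0,0],"claw": 0.2},{"angular": [0,0,0],"travel": [0,0,-1],"claw": 0.2},{"angular": [0,0,0],"travel": [0,0,-2],"claw": 0.2},{"angular": [0,0,0],"travel": [0,0,-3],"claw": 0.2},{"angular": [0,0,0],"travel": [0,0,-3],"claw": 0.2},{"angular": [0,0,0],"travel": [0,0,-2],"claw": 0.2},{"angular": [0,0,0],"travel": [0,0,0],"claw": 0.2},{"angular": [0,0,0],"travel": [0,0,0],"claw": 0.2}]}}

```text
clock: 20.15
eef_pos: [0.5121, 0.1244, 0.2194]
tcp_rot: [[-0.116, 0.993, 0.003], [0.993, 0.116, 0.001], [0.001, 0.003, -1.0]]
force: [-0.9, -0.5, -0.5]
width: 0.0684
grip_force: 0.0
```

Run:
```python
from h import *
p,P,z,M,K=shot("wrist");save(p,"end.png");L=(P-BX)@BR*1000
k=(abs(L[...,0]+108)<6)&(abs(L[...,1]+4.5)<12)&(L[...,2]>110)&(L[...,2]<160);print("grip top z",np.median(L[k][:,2]))
k=(abs(L[...,0]+40)<20)&(abs(L[...,1])<80)&(L[...,2]<130);print("lid z",np.median(L[k][:,2]));to([.5,.1,.2])
```

```text
grip top z 138.23051412404166
lid z 95.72357105652847
at [0.5111 0.124  0.2179] t 20.2 F [-0.4  0.4 -1. ] w 0.0681
travel cm tool [-2.25 -1.38  1.79]
```

View pics/end.png

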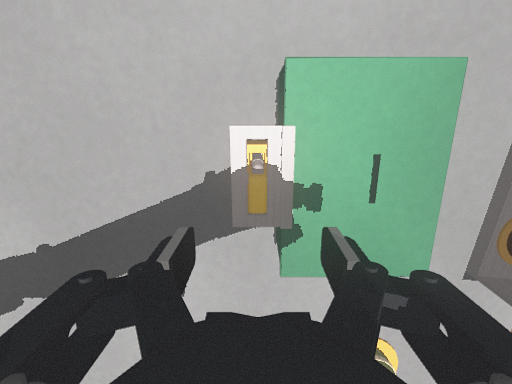

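The shackle sits in the lock at (258,180) with its grip top at 138 mm, so it stayed latched at about 24 mm. The lid is shut at 96 mm and the gripper is clear.

```bash
python3 -c "
from bench import arm
print(arm.sign_off())"
```

```text
the job is handed in; nothing more can be done
None
```

The takings box is closed: the lid is shut and the shackle is through the hasp into the lock, which held it after I let go. The job was handed in at about 20 s, and the highest force I read at the end of a move was about 13 N.

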